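# Set up the drying stand and clear the sampler bench

## Task

Clear the bench after the sampler run: first swing the drying stand's folded support bar up and over past upright until it holds open by itself with your hand off it. Then take every sample tray out of the carrier and stand it on the stand, on its short edge as before, leaning back against the raised bar, and put every cardboard vial pack into the open drawer and slide the drawer fully shut. Do not knock over the small jar or the beaker.

Things in the scene. Friction and masses are not known exactly. Their poses are not given: they have to be found in the camera images.
- stand: steel drying stand fixed to the bench, a flat base 130 x 260 mm and 8 mm thick; origin at the centre of its underside, its x axis points away from its front (the front faces the robot), y along its width, z up. A low lip 10 mm high above the base runs along y at x = -30 mm. The support bar is hinged 40 mm behind the centre (x = +40 mm), 45 mm above the bench, between two 60 mm high lugs at y = +-121 mm. Stays where it is.
- stay_hinge (a point): middle of the support bar's hinge axis (the axis runs along the stand's y), 45 mm above the bench
- stay_bar (a point): middle of the round cross bar (12 mm thick, 220 mm long, along the stand's y) of the U-shaped support bar, 65 mm from the hinge axis; this is what one grips or pushes. Folded, it lies 45 mm above the bench towards the stand's front.
- stay (a joint): angle of the support bar: 0 folded down level towards the front, 1.57 upright, 1.83 fully over against its stop, leaning 15 degrees backwards; it moves freely (250 g) and falls to whichever side of upright it is on. At the stop the cross bar is 17 mm behind the hinge and 108 mm above the bench.
- carrier: black tray carrier fixed to the bench, 80 x 210 mm; origin at the centre of its underside. Three slots side by side along its y (at y = -75, 0, +75 mm), slot walls up to 52 mm above the bench, slot floor 12 mm above the bench, 2 mm play either side of a tray; trays lift straight up out of it.
- tray0_c (a point): centre of an aluminium sample tray standing upright in the carrier: a plate 18 mm thick (its x), 60 mm wide (its y), 160 mm tall (its z), 160 g, with two columns of dark round wells on its faces. Up to three trays; None at the start means there is no such tray.
- tray1_c (a point): centre of an aluminium sample tray standing upright in the carrier: a plate 18 mm thick (its x), 60 mm wide (its y), 160 mm tall (its z), 160 g, with two columns of dark round wells on its faces. Up to three trays; None at the start means there is no such tray.
- tray2_c (a point): centre of an aluminium sample tray standing upright in the carrier: a plate 18 mm thick (its x), 60 mm wide (its y), 160 mm tall (its z), 160 g, with two columns of dark round wells on its faces. Up to three trays; None at the start means there is no such tray.
- pack0_c (a point): centre of a closed cardboard vial pack lying flat on the bench: a box 90 mm long (its x), 40 mm wide (its y), 44 mm high (its z), 120 g. Up to three packs; None at the start means there is no such pack.
- pack1_c (a point): centre of a closed cardboard vial pack lying flat on the bench: a box 90 mm long (its x), 40 mm wide (its y), 44 mm high (its z), 120 g. Up to three packs; None at the start means there is no such pack.
- pack2_c (a point): centre of a closed cardboard vial pack lying flat on the bench: a box 90 mm long (its x), 40 mm wide (its y), 44 mm high (its z), 120 g. Up to three packs; None at the start means there is no such pack.
- drawer_floor (a point): centre of the inner floor of the drawer (moves with the drawer), 22 mm above the bench; its x axis points into the drawer unit (the way the drawer shuts), y along the drawer's width. Inner space 195 mm along x, 228 mm along y, side walls 46 mm high, front panel up to 63 mm above that floor. The drawer unit is grey, 240 x 270 mm and 90 mm high, with one drawer facing the robot; the parts of the drawer that are inside the unit are covered by its top.
- unit_drawer0_handle (a point): middle of the steel bar handle of the drawer (along the drawer's y, 120 mm long, 11 mm thick), 35 mm in front of the drawer's front panel and about 52 mm above the bench
- unit_drawer0 (a joint): how far the drawer is pulled out, in m: 0 fully shut, grows as it opens to at most 0.166; it slides with about 1 N of friction
- jar: bystander: small capped amber jar, 44 mm across, 60 mm high, standing among the things; origin at the centre of its underside
- beaker: bystander: glass beaker, 70 mm across, 80 mm high; origin at the centre of its underside

How it is judged:
On the way:
1. the support bar is over past upright and holds by itself, the fingers touching nothing (value of joint stay above 1.7 rad and velocity of joint stay below 0.1 rad/s and contact force between the fingers and anything else below 0.1 N), for 0.3 s.
At the end, for the whole second after the job is handed in: support bar past 1.7 rad; each tray on the stand, centre over 60 mm up, within 130 mm of its middle along y, -20 to +75 mm along x, leaning 4 to 37 degrees; each pack inside the drawer, drawer shut to 8 mm; all at rest (value of joint stay above 1.7 rad and value of joint unit_drawer0 below 0.008 m and x of tray0_c in the frame of stand between -0.02 and 0.075 m and y of tray0_c in the frame of stand between -0.13 and 0.13 m and z of each of tray0_c, tray1_c, tray2_c in the frame of stand above 0.06 m and angle between tray0_c's own z axis and vertical between 0.07 and 0.65 rad and linear speed of each of tray0, tray1, tray2, pack0, pack1, pack2 below 0.03 m/s and x of tray1_c in the frame of stand between -0.02 and 0.075 m and y of tray1_c in the frame of stand between -0.13 and 0.13 m and angle between tray1_c's own z axis and vertical between 0.07 and 0.65 rad and x of tray2_c in the frame of stand between -0.02 and 0.075 m and y of tray2_c in the frame of stand between -0.13 and 0.13 m and angle between tray2_c's own z axis and vertical between 0.07 and 0.65 rad and x of pack0_c in the frame of drawer_floor between -0.1 and 0.1 m and y of pack0_c in the frame of drawer_floor between -0.115 and 0.115 m and z of pack0_c in the frame of drawer_floor between 0 and 0.05 m and x of pack1_c in the frame of drawer_floor between -0.1 and 0.1 m and y of pack1_c in the frame of drawer_floor between -0.115 and 0.115 m and z of pack1_c in the frame of drawer_floor between 0 and 0.05 m and x of pack2_c in the frame of drawer_floor between -0.1 and 0.1 m and y of pack2_c in the frame of drawer_floor between -0.115 and 0.115 m and z of pack2_c in the frame of drawer_floor between 0 and 0.05 m); the robot touches nothing.
It fails at once if the jar is knocked over (angle between jar's own z axis and vertical above 0.7 rad).
It fails at once if the beaker is knocked over (angle between beaker's own z axis and vertical above 0.7 rad).
Of tray0, tray1, tray2 only 2 to 3 are there at a start; the rules pass over those that are not, and their reading is None.
Of pack0, pack1, pack2 only 2 to 3 are there at a start; the rules pass over those that are not, and their reading is None.
At some moment in a run one of pack0, pack1, pack2 may be knocked a few centimetres aside while the robot is not near it.
It also fails if it takes over 210 s, if anything falls off the work surface, if the arm or the gripper's body presses on something with over 40 N, if the wrist force passes 120 N, or if a joint passes its speed limit or range.

## Robot

A 6-joint arm with a two-finger parallel gripper is mounted at the origin on the work surface. World frame = base frame: x ahead of the robot, y to its left, z up, the work surface at z = 0. Lengths are in m, angles in rad, forces in N, time in s.
With the tool pointing down it reaches from about 0.4 to 0.825 m from the base axis. Payload 7 kg.
Tool frame: the origin (TCP) lies midway between the tips of the shut fingers; the grasp point (between the pads) lies 19 mm behind it; z points along the fingers, y is the direction in which the jaws open and shut (so a half turn about z gives the same grasp; the last joint's range is limited). The gripper opens to 85 mm and grips with 20 to 120 N. Pads are 22 mm wide; open, the fingers measure 114 mm over their backs; the gripper's body (76 mm by 85 mm) begins 54 mm behind the grasp point. The pads swing forward as they close: fully open they stand 13 mm farther back than shut.
Start: joints at [1.455, 0.359, 0.012, 0, -1.224, -0.288], TCP at [0.265, 0.621, 0.231] pointing down, gripper open.
Joint ranges: [-3.07, 3.07], [-1.43, 2.12], [-1.02, 1.25], [-3.03, 1.67], [-3.05, -0], [-3.03, 3.03]. Speed limits (rad/s): [2.39, 2.39, 3.01, 3.14, 3.14, 3.14].

## Interface

Orientations are given as a 3x3 rotation matrix whose columns are the frame's x, y, z axes.
In Python, from workcell import get_obs, read_camera, calibration, sign_off gives the robot as it stands.
- The arm moves only by the shell command python3 -m crank 'ROWS'. ROWS is JSON, a list of rows, each a list of 7 numbers: the shift along the tool's x, y, z in cm, then the turn, a rotation vector about the tool's x, y, z in rad, then the finger opening in cm, from 0 to 8.54. In form: [[x, y, z, rx, ry, rz, gripper], ...]. A call has 1 to 8 rows; each row is the pose to reach, as a shift and turn from the pose commanded when the call began, along the tool's axes at that moment; what a row does not reach only later rows make up. A row lasts 1/8 s, in which the tool goes at most 62.5 mm and 10.7 degrees, less where a joint would pass 70% of its speed; a pose out of reach is approached as far as the arm can. A call with a gripper value outside its range is refused whole. The fingers move at their own pace and stop on an object; the grip force is fixed at half the most. Time passes only in rows, so rows that repeat a pose let the fingers close. It gives the time, the measured TCP pose, the force and the opening at its end, in the units of the state.
- get_obs(): the state, without advancing time (a new reading comes with each control period).
- read_camera(name): name is "side" or "top" or "wrist"; returns the picture (480x640x3 uint8, blue, green, red); there is no depth.
- calibration(name): a dict with "camera_matrix" (3x3 intrinsics, pixels), "R" (3x3) and "t" (3): a world point X has camera coordinates R X + t. Camera axes: x right, y down, z forward; pixel columns grow to the right and rows downward; lengths in m; the calibration is good to about 2 mm. A picture is of the moment at which its call begins: read the wrist's pose just before it. calibration takes no time and is no camera call; for the wrist camera it gives the pose at the moment of the call.
- sign_off(): hands the job in, once; it reports no verdict.
The state is a dict: "time_s": time; "q": joint angles; "joint_vel": joint speeds; "joint_efforts": joint torques, N m; "ee_pos": TCP position; "eef_rot": TCP orientation; "force": force on the tool from outside, world axes, zero at the start; "moment": the same for the moment, N m; "gripper_width": finger opening in m.
Only numpy, scipy, OpenCV 4.12 (cv2) and the standard library are available. Lean on these libraries where they do the work, as an engineer would, in place of code of your own. Each camera call takes 0.05 s, during which the arm holds its last target. There are 200 camera calls.

## Working session

There is one attempt and no reset: what is moved stays moved. The work goes in short steps, Python scripts to look and compute and a shell command to move; the robot and the scene stay as the last step left them, time stands still between calls to the robot, and variables do not carry over. Pictures are saved under pics/ and viewed, about 12 in all and at most 16, crops included, and the job is handed in when it is done.

```bash
ls; mkdir -p pics; python3 - <<'E'
from workcell import *
import cv2
o=get_obs();print(o)
for n in("top","side"):
    cv2.imwrite(f"pics/{n}0.png",read_camera(n));c=calibration(n);print(n,c)
E
```

```text
pics
{'time_s': 0.0, 'q': array([ 1.45512072e+00,  3.59379107e-01,  1.10779671e-02, -3.52473291e-04,
       -1.22408943e+00, -2.88106233e-01]), 'joint_vel': array([-9.45576269e-04,  5.39787681e-05,  2.04654002e-04,  1.80931505e-03,
        1.47992490e-03, -1.63118156e-04]), 'joint_efforts': array([-9.66760526e-04, -5.83330572e+01,  2.93433613e+01,  6.93733290e+00,
       -5.84514899e-03, -8.11583760e-06]), 'ee_pos': array([0.26503862, 0.6202781 , 0.2303766 ]), 'eef_rot': array([[ 9.19534558e-01, -3.93008820e-01, -5.13285754e-04],
       [-3.93009132e-01, -9.19533270e-01, -1.54530296e-03],
       [ 1.35334367e-04,  1.62268547e-03, -9.99998674e-01]]), 'force': array([-0.46377342,  0.45081529, -0.50544947]), 'moment': array([-0.02294738,  0.01784825,  0.02395153]), 'gripper_width': 0.0852434952892562}
top {'camera_matrix': array([[531.35965792,   0.        , 327.488154  ],
       [  0.        , 531.35965792, 242.2999164 ],
       [  0.        ,   0.        ,   1.        ]]), 'R': array([[ 0.01527661, -0.99987783,  0.00330833],
       [-0.99011699, -0.01558863, -0.13937481],
       [ 0.13940936, -0.00114646, -0.99023417]]), 't': array([-0.05651376,  0.54239472,  1.29994609])}
side {'camera_matrix': array([[533.05439581,   0.        , 323.97524947],
       [  0.        , 533.05439581, 238.27866452],
       [  0.        ,   0.        ,   1.        ]]), 'R': array([[ 0.76218476, -0.64726875, -0.01084281],
       [-0.40566572, -0.46450077, -0.78719398],
       [ 0.50448956,  0.60438581, -0.61661015]]), 't': array([-0.44307237,  0.27608896,  0.81818318])}
```

View pics/top0.png

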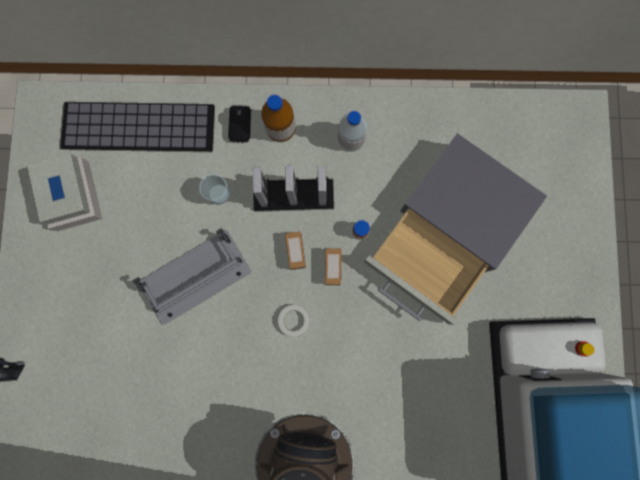

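View pics/side0.png

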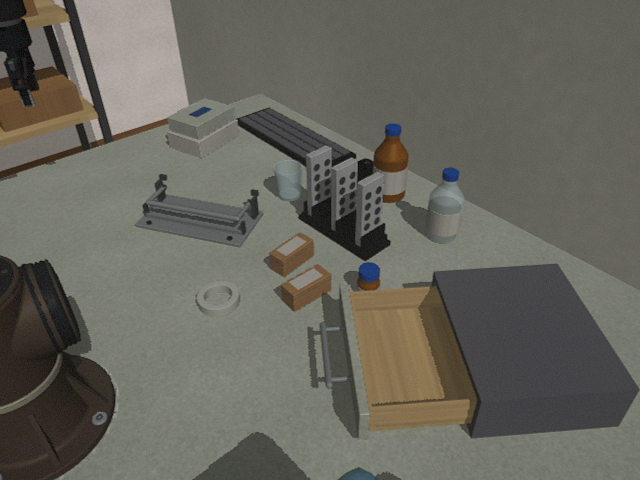

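The top view shows three trays at about (260,187), (291,185) and (322,185), and two packs at (295,250) and (333,266). The jar is at (361,229) and the beaker at (214,189). The stand is centred near (193,275), and the open drawer is at about (430,265). I'll enlarge both views to get corners.

```bash
python3 - <<'E'
import cv2
a=cv2.imread("pics/top0.png");b=a[155:330,130:350];cv2.imwrite("pics/t1.png",cv2.resize(b,None,fx=3.6,fy=3.4,interpolation=2))
b=a[130:330,345:555];cv2.imwrite("pics/t2.png",cv2.resize(b,None,fx=3,fy=3,interpolation=2))
E
```

```text
(no output)
```

View pics/t1.png

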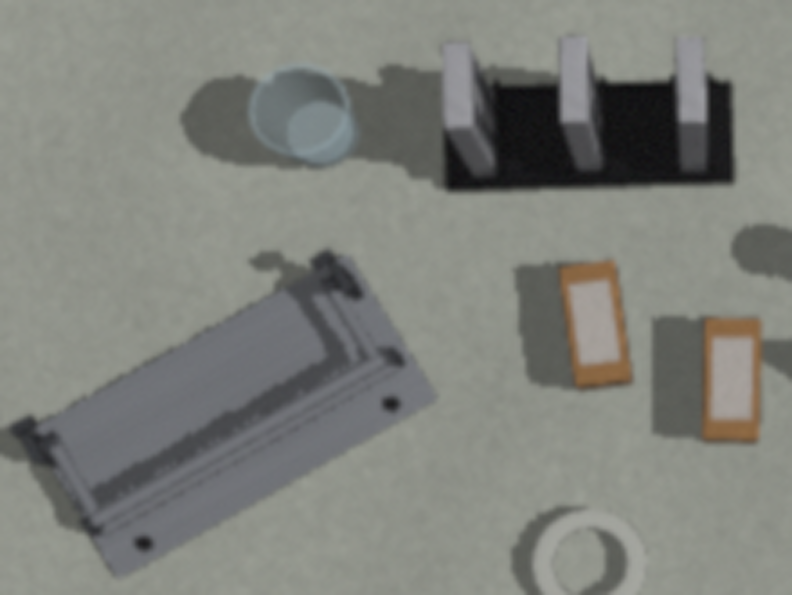

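View pics/t2.png

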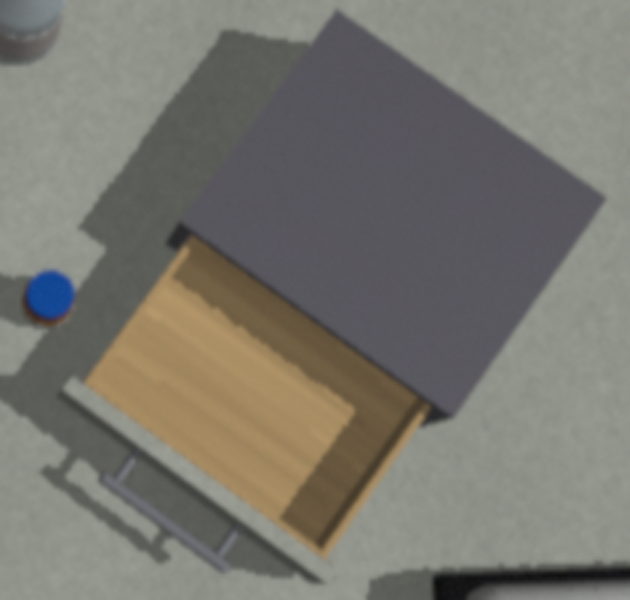

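The enlargements give the stand front corners, the bar ends, the tray tops, the pack top corners, the handle ends and the unit's top corners. Next I'll convert them to world positions.

```bash
cat > h.py <<'E'
import numpy as np
from workcell import *
def w(n,px,z,c=None):
    c=c or calibration(n);d=c["R"].T@np.linalg.inv(c["camera_matrix"])@[px[0],px[1],1];o=-c["R"].T@c["t"]
    return o+d*(z-o[2])/d[2]
def w1(X,Y,z): return w("top",(130+X/3.6,155+Y/3.4),z)
def w2(X,Y,z): return w("top",(345+X/3,130+Y/3),z)
def delta(p,R=None):
    "shift (cm) and rotvec in tool axes from current measured pose to TCP p, rotation R"
    from scipy.spatial.transform import Rotation as Ro
    o=get_obs();T=o["eef_rot"];s=T.T@(np.array(p)-o["ee_pos"])*100
    r=Ro.from_matrix(T.T@R).as_rotvec() if R is not None else np.zeros(3)
    return s.round(2),r.round(3)
def down(yaw):
    "tool down with jaw axis (tool y) along world yaw (mod pi); picks half turn nearest to current"
    T=get_obs()["eef_rot"];y=np.array([np.cos(yaw),np.sin(yaw),0])
    if y@T[:,1]<0:y=-y
    z=np.array([0,0,-1.]);return np.column_stack([np.cross(y,z),y,z])
E
python3 - <<'E'
from h import *
np.set_printoptions(precision=4,suppress=True)
for n,l,z in [("standfront",[(437,397),(118,577)],.008),("bar",[(392,357),(95,527)],.045),("lug",[(325,258),(28,428)],.06),("carrier front",[(447,190),(735,183)],0),
 ("tray0",[(443,43),(469,43),(474,120),(446,120)],.172),("tray1",[(560,38),(586,38),(590,125),(563,125)],.172),("tray2",[(677,38),(703,38),(707,125),(679,125)],.172),
 ("packA",[(560,266),(613,262),(632,381),(577,388)],.044),("packB",[(705,318),(760,318),(759,441),(702,440)],.044),("beaker",[(325,132)],0)]:
    P=np.array([w1(*q,z) for q in l]);e=P[1]-P[0];print(n,P.tolist() if 0 else P[:,:2].round(4).tolist(),"mean",P.mean(0)[:2],"ang01",np.degrees(np.arctan2(e[1],e[0])),"len",np.linalg.norm(e))
for n,l,z in [("handle",[(105,480),(225,568)],.052),("unit",[(338,10),(605,198),(452,415),(183,225)],.09),("jar",[(50,296)],.06)]:
    P=np.array([w2(*q,z) for q in l]);e=P[1]-P[0] if len(P)>1 else P[0];print(n,P[:,:2].round(4).tolist(),"mean",P.mean(0)[:2],"ang",np.degrees(np.arctan2(e[1],e[0])),"len",np.linalg.norm(e))
E
```

```text
standfront [[0.4684, 0.1451], [0.3314, 0.3633]] mean [0.3999 0.2542] ang01 122.11115815624288 len 0.2576812558749818
bar [[0.4942, 0.172], [0.3676, 0.3699]] mean [0.4309 0.2709] ang01 122.61705539920851 len 0.23496763461151274
lug [[0.5645, 0.2185], [0.4374, 0.4149]] mean [0.501  0.3167] ang01 122.9067492034817 len 0.2340072233552458
carrier front [[0.6284, 0.1445], [0.6372, -0.0642]] mean [0.6328 0.0402] ang01 -87.58384144417874 len 0.2089755723727883
tray0 [[0.6956, 0.1265], [0.6959, 0.1098], [0.6425, 0.1049], [0.6422, 0.1227]] mean [0.669 0.116] ang01 -89.07028985626481 len 0.016662901945227345
tray1 [[0.7004, 0.0516], [0.7006, 0.0349], [0.6402, 0.0309], [0.6399, 0.0481]] mean [0.6703 0.0414] ang01 -89.06973283225422 len 0.016676472386707542
tray2 [[0.7016, -0.0234], [0.7018, -0.0401], [0.6414, -0.0436], [0.6411, -0.0258]] mean [ 0.6715 -0.0332] ang01 -89.06973283225446 len 0.016683428647905157
packA [[0.5637, 0.0576], [0.5673, 0.0207], [0.4793, 0.0056], [0.4735, 0.0435]] mean [0.5209 0.0318] ang01 -84.46483122638736 len 0.03708062857913391
packB [[0.5266, -0.0442], [0.5272, -0.0824], [0.4367, -0.0828], [0.4369, -0.0435]] mean [ 0.4818 -0.0632] ang01 -89.10025898704382 len 0.0382391958760129Traceback (most recent call last):
  File "<stdin>", line 6, in <module>
IndexError: index 1 is out of bounds for axis 0 with size 1
```

```bash
python3 - <<'E'
from h import *
np.set_printoptions(precision=4,suppress=True)
for n,l,z in [("handle",[(105,480),(225,568)],.052),("unit",[(338,10),(605,198),(452,415),(183,225)],.09),("jar",[(50,296)],.06),("inner floor/wall tops front",[(88,385),(322,550)],.068),("panel",[(63,388),(322,582)],.085)]:
    P=np.array([w2(*q,z) for q in l]);e=P[1]-P[0] if len(P)>1 else P[0];print(n,P[:,:2].round(4).tolist(),"mean",P.mean(0)[:2],"ang",np.degrees(np.arctan2(e[1],e[0])),"len",np.linalg.norm(e))
print(w1(325,132,0))
# stand frame: y axis at 122.3deg, x axis = y-90
a=np.radians(122.3-90);x=np.array([np.cos(a),np.sin(a)]);F=np.array([.3999,.2542])
c=F+x*.065;print("stand",c,"from bar",np.array([.4309,.2709])+x*.025,"lug",np.array([.501,.3167])-x*.04)
p=np.array([*(c-x*.025),.045]);print("bar",p,"hinge",c+x*.04)
print(delta([p[0],p[1],.3],down(a)))
E
```

```text
handle [[0.4247, -0.1791], [0.3548, -0.277]] mean [ 0.3897 -0.2281] ang -125.56503414549869 len 0.12029755769546384
unit [[0.8154, -0.3684], [0.659, -0.5838], [0.479, -0.4535], [0.631, -0.2386]] mean [ 0.6461 -0.4111] ang -125.96353770785518 len 0.2661799767835331
jar [[0.5757, -0.1325]] mean [ 0.5757 -0.1325] ang -12.961960755962982 len 0.5937704975819671
inner floor/wall tops front [[0.5011, -0.1635], [0.3703, -0.3525]] mean [ 0.4357 -0.258 ] ang -124.67886973541358 len 0.22983970538672466
panel [[0.4965, -0.1418], [0.345, -0.3481]] mean [ 0.4207 -0.2449] ang -126.29579160112858 len 0.2558895890614311
[0.6725 0.2349 0.    ]
stand [0.4548 0.2889] from bar [0.452  0.2843] lug [0.4672 0.2953]
bar [0.4337 0.2756 0.045 ] hinge [0.4887 0.3103]
(array([29.06, 25.08, -6.91]), array([ 0.001, -0.001,  0.603]))
```

```bash
python3 -m crank '[[29.1,25.1,3,0,0,0.603,4.5],[29.1,25.1,3,0,0,0.603,4.5],[29.1,25.1,3,0,0,0.603,4.5],[29.1,25.1,3,0,0,0.603,4.5],[29.1,25.1,3,0,0,0.603,4.5],[29.1,25.1,6,0,0,0.603,4.5],[29.1,25.1,6,0,0,0.603,4.5],[29.1,25.1,6,0,0,0.603,4.5]]'; python3 - <<'E'
from h import *
import cv2,json
c=calibration("wrist");im=read_camera("wrist");cv2.imwrite("pics/w1.png",im)
np.save("c1.npy",c,allow_pickle=True);o=get_obs();print(o["ee_pos"],o["eef_rot"].round(3),o["gripper_width"])
for p in [(.4337,.2756,.045),(.4887,.3103,.045)]:
    q=c["R"]@p+c["t"];q=c["camera_matrix"]@q;print(q[:2]/q[2])
E
```

```text
time_s: 1.1
ee_pos: [0.4344, 0.2744, 0.1707]
eef_rot: [[0.533, -0.846, -0.001], [-0.846, -0.533, -0.001], [0.0, 0.001, -1.0]]
force: [-1.0, 0.0, -0.7]
gripper_width: 0.0449
[0.43444421 0.27559597 0.17134278] [[ 0.534 -0.846  0.   ]
 [-0.846 -0.534 -0.   ]
 [ 0.     0.    -1.   ]] 0.045144730163436904
[326.08131152 231.94755824]
[244.31502288 231.95405492]
```

View pics/w1.png

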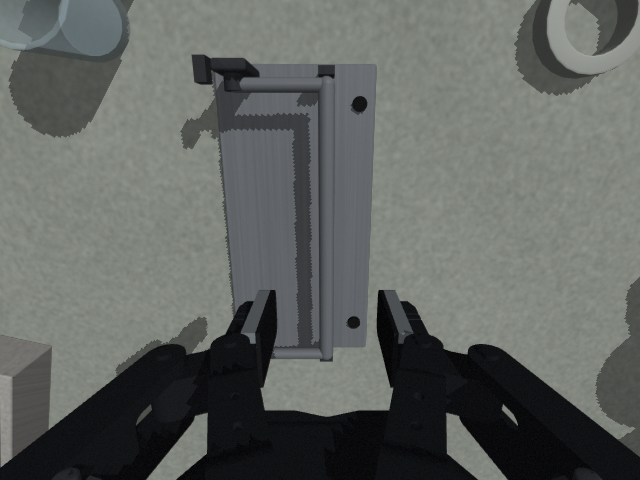

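The bar runs from (327,80) to (327,358) in the wrist view. The base front corners are at (376,65) and (364,347). Jaws and bar line up, but the fingers look closer to one end than I computed, so I'll refine.

```bash
python3 - <<'E'
from h import *
c=np.load("c1.npy",allow_pickle=True).item()
W=lambda u,v,z:w("wrist",(u,v),z,c)[:2]
a,b=W(327,82,.045),W(327,356,.045);f,g=W(376,65,.008),W(365,347,.008)
for p,q in((a,b),(f,g)):
    d=q-p;print(p,q,(p+q)/2,np.linalg.norm(d),np.degrees(np.arctan2(d[1],d[0])))
s=np.array([.845,.534]);print("stand c from bar",(a+b)/2+s*.025,"from front",(f+g)/2+s*.065)
o=get_obs()["ee_pos"];q=c["camera_matrix"]@(c["R"]@o+c["t"]);print("tcp px",q[:2]/q[2])
print(-c["R"].T@c["t"])
E
```

```text
[0.49162886 0.18254111] [0.37155688 0.37259277] [0.43159287 0.27756694] 0.22480416277225032 122.28412510607656
[0.46784845 0.14757702] [0.33059057 0.36560632] [0.39921951 0.25659167] 0.25763637371526 122.1920025148534
stand c from bar [0.45271787 0.29091694] from front [0.45414451 0.29130167]
tcp px [324.64657599 308.37142449]
[0.47462287 0.2106393  0.31287235]
```

```bash
python3 -m crank '[[0,0,6,0,0,0,4.5],[0,0,11,0,0,0,4.5],[0,0,14.2,0,0,0,4.5],[0,0,14.2,0,0,0,4.5],[0,0,14.2,0,0,0,4.5],[0,0,14.2,0,0,0,0.5],[0,0,14.2,0,0,0,0.5],[0,0,14.2,0,0,0,0.5]]';python3 -m crank '[[0,0,0,0,0,0,0.5],[0,0,0,0,0,0,0.5],[0,0,0,0,0,0,0.5]]'
```

```text
time_s: 2.15
ee_pos: [0.434, 0.2757, 0.0307]
eef_rot: [[0.534, -0.845, 0.0], [-0.845, -0.534, 0.001], [-0.001, -0.001, -1.0]]
force: [-5.8, -0.9, 8.8]
gripper_width: 0.0099
time_s: 2.52
ee_pos: [0.434, 0.2757, 0.0307]
eef_rot: [[0.534, -0.845, 0.0], [-0.845, -0.534, 0.001], [-0.001, -0.001, -1.0]]
force: [-6.7, 0.1, 9.9]
gripper_width: 0.0098
```

```bash
python3 -m crank '[[0,-0.06,-0.85,0,0,0,0.5],[0,-0.22,-1.68,0,0,0,0.5],[0,-0.5,-2.5,0,0,0,0.5],[0,-0.87,-3.25,0,0,0,0.5],[0,-1.35,-3.97,0,0,0,0.5],[0,-1.9,-4.6,0,0,0,0.5],[0,-1.9,-4.6,0,0,0,0.5]]'
```

```text
time_s: 3.4
ee_pos: [0.4464, 0.2833, 0.0753]
eef_rot: [[0.533, -0.846, -0.007], [-0.846, -0.533, -0.004], [0.0, 0.008, -1.0]]
force: [-21.4, 0.4, 11.1]
gripper_width: 0.0097
```

```bash
python3 -m crank '[[0,-0.6,-0.55,0,0,0,0.5],[0,-1.35,-1.03,0,0,0,0.5],[0,-2.1,-1.4,0,0,0,0.5],[0,-2.92,-1.68,0,0,0,0.5],[0,-2.92,-1.68,0,0,0,0.5]]'
```

```text
time_s: 4.03
ee_pos: [0.476, 0.2991, 0.0953]
eef_rot: [[0.535, -0.845, 0.001], [-0.845, -0.535, -0.003], [0.003, 0.0, -1.0]]
force: [-3.0, -11.5, 21.4]
gripper_width: 0.0094
```

```bash
python3 -m crank '[[0,-0.8,-0.15,0,0,0,0.5],[0,-1.7,-0.22,0,0,0,0.5],[0,-2.3,-0.2,0,0,0,0.5],[0,-2.9,-0.1,0,0,0,0.5],[0,-3.3,0,0,0,0,0.5],[0,-3.3,0,0,0,0,0.5]]'
```

```text
time_s: 4.78
ee_pos: [0.5037, 0.3179, 0.0932]
eef_rot: [[0.534, -0.845, 0.001], [-0.845, -0.534, -0.001], [0.001, 0.0, -1.0]]
force: [2.2, -6.1, 3.6]
gripper_width: 0.0099
```

```bash
python3 -m crank '[[0,0,0,0,0,0,4],[0,0,0,0,0,0,4],[0,0,0,0,0,0,4],[0,0,0,0,0,0,4],[0,0,-3,0,0,0,4],[0,0,-8,0,0,0,4],[0,0,-12,0,0,0,4],[0,0,-12,0,0,0,4]]';python3 -m crank '[[0,0,0,0,0,0,4],[0,0,0,0,0,0,4],[0,0,0,0,0,0,4]]'; python3 - <<'E'
from h import *
import cv2
a=read_camera("side");cv2.imwrite("pics/s2.png",a[130:270,100:330]);cv2.imwrite("pics/s2.png",cv2.resize(a[130:270,100:330],None,fx=2.4,fy=2.4))
E
```

```text
time_s: 5.78
ee_pos: [0.5043, 0.3204, 0.216]
eef_rot: [[0.535, -0.845, 0.005], [-0.845, -0.535, 0.005], [-0.001, -0.007, -1.0]]
force: [-0.2, -0.4, -0.5]
gripper_width: 0.0399
time_s: 6.15
ee_pos: [0.5025, 0.3186, 0.211]
eef_rot: [[0.535, -0.845, -0.001], [-0.845, -0.535, -0.001], [0.001, 0.002, -1.0]]
force: [0.3, 0.5, -0.5]
gripper_width: 0.0399
```

View pics/s2.png

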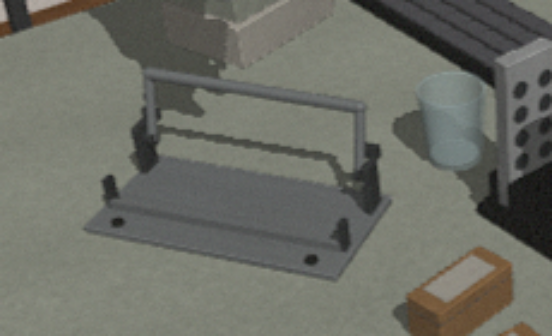

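The support bar is up, leaning back, and holds by itself with the hand off. Next is tray 0.

```bash
python3 - <<'E'
from h import *
print(delta([.669,.116,.25],down(np.radians(91.5))),get_obs()["q"].round(2))
E
```

```text
(array([26.03, -3.22, -3.87]), array([ 0.002,  0.   , -1.033])) [ 0.89  0.24 -0.2  -0.   -1.13 -0.33]
```

```bash
python3 -m crank '[[0,0,-3.9,0,0,-0.1,4.5],[5,-0.6,-3.9,0,0,-0.28,4.5],[10,-1.2,-3.9,0,0,-0.46,4.5],[16,-2,-3.9,0,0,-0.64,4.5],[22,-2.7,-3.9,0,0,-0.82,4.5],[26,-3.2,-3.9,0,0,-1.033,4.5],[26,-3.2,-3.9,0,0,-1.033,4.5],[26,-3.2,-3.9,0,0,-1.033,4.5]]'; python3 - <<'E'
from h import *
import cv2
c=calibration("wrist");cv2.imwrite("pics/w2.png",read_camera("wrist"));np.save("c2.npy",c,allow_pickle=True)
o=get_obs();print(o["ee_pos"],delta([.669,.116,.138],down(np.radians(91.5))),o["q"].round(2))
E
```

```text
time_s: 7.2
ee_pos: [0.6686, 0.1162, 0.2504]
eef_rot: [[1.0, 0.024, -0.001], [0.024, -1.0, -0.0], [-0.001, 0.0, -1.0]]
force: [0.0, 0.3, -0.4]
gripper_width: 0.045
[0.66848256 0.11673447 0.25075508] (array([ 0.06,  0.07, 11.28]), array([ 0.   ,  0.001, -0.001])) [ 0.46  0.35  0.05 -0.   -1.27  1.14]
```

View pics/w2.png

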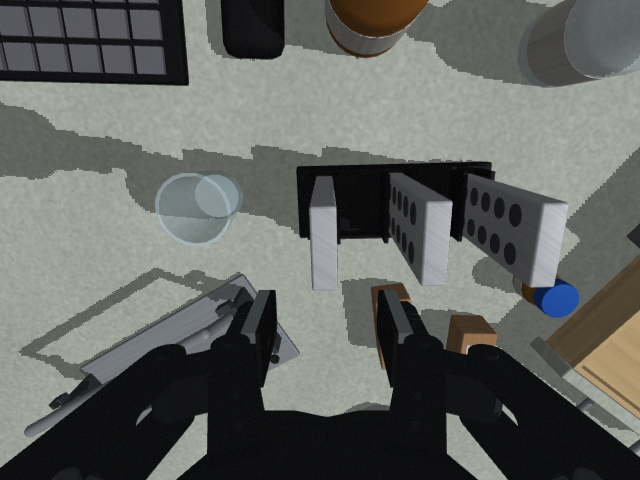

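Tray 0's top face has corners (310,206), (336,206), (338,289) and (313,290), and it lies between the jaws. The tops of trays 1 and 2 are visible too.

```bash
python3 - <<'E'
from h import *
c=np.load("c2.npy",allow_pickle=True).item()
for l in [[(310,206),(336,206),(338,289),(313,290)],[(425,204),(451,202),(447,282),(422,283)],[(541,205),(566,203),(556,285),(531,286)]]:
    P=np.array([w("wrist",q,.172,c)[:2] for q in l]);d=(P[0]+P[1]-P[2]-P[3])/2;print(P.mean(0),np.linalg.norm(d),np.degrees(np.arctan2(d[1],d[0])))
m=P.mean(0)
E
```

```text
[0.6688115  0.11771215] 0.05860895678796262 2.9623680359566085
[0.67427784 0.04375174] 0.0553558186437232 4.385050495082595
[ 0.67470656 -0.03077871] 0.05703292903567697 5.558044218821691
```

```bash
python3 -m crank '[[0,-0.08,5,0,0,-0.02,4.5],[0,-0.08,9,0,0,-0.02,4.5],[0,-0.08,11.25,0,0,-0.02,4.5],[0,-0.08,11.25,0,0,-0.02,4.5],[0,-0.08,11.25,0,0,-0.02,1],[0,-0.08,11.25,0,0,-0.02,1],[0,-0.08,11.25,0,0,-0.02,1],[0,-0.08,11.25,0,0,-0.02,1]]';python3 -m crank '[[0,0,0,0,0,0,1],[0,0,-3,0,0,0,1],[0,0,-7,0,0,0,1],[0,0,-12,0,0,0,1],[0,0,-16.5,0,0,0,1],[0,0,-16.5,0,0,0,1],[0,0,-16.5,0,0,0,1]]'; cat >> h.py <<'E'
ST=np.array([.454,.291]);A=np.radians(32.25)
S=np.array([np.cos(A),np.sin(A),0]);T_=np.array([-np.sin(A),np.cos(A),0]);Z=np.array([0,0,1.])
def place(y,xb,phi,gl,lift=0.):
    "TCP pose for a tray: bottom back edge at stand x=xb, z=.008+lift, lean phi deg, TCP gl above tray bottom"
    f=np.radians(phi);u=np.sin(f)*S+np.cos(f)*Z;n=np.cos(f)*S-np.sin(f)*Z
    p=np.array([*ST,0])+xb*S+y*T_+(.008+lift)*Z-.009*n+gl*u
    R=np.column_stack([np.cross(-n,-u),-n,-u]);return p,R
E
python3 - <<'E'
from h import *
print(place(.068,.010,20,.126))
p,R=place(.068,.010,20,.126,.16);print(p,delta(p,R))
E
```

```text
time_s: 8.25
ee_pos: [0.6698, 0.1177, 0.1406]
eef_rot: [[0.999, 0.046, 0.003], [0.046, -0.999, 0.001], [0.003, -0.001, -1.0]]
force: [-0.7, 1.9, 6.2]
gripper_width: 0.0175
time_s: 9.12
ee_pos: [0.6682, 0.1171, 0.303]
eef_rot: [[0.999, 0.046, -0.001], [0.046, -0.999, 0.0], [-0.001, -0.001, -1.0]]
force: [0.4, 0.2, -3.4]
gripper_width: 0.017
(array([0.45546522, 0.37232861, 0.12947945]), array([[ 0.53361452, -0.79472419, -0.28925595],
       [-0.84572782, -0.50143362, -0.18250691],
       [ 0.        ,  0.34202014, -0.93969262]]))
[0.45546522 0.37232861 0.28947945] (array([-20.09, -26.47,   1.39]), array([-0.316, -0.183,  1.043]))
```

```bash
python3 -m crank '[[-3.3,-4.4,0,-0.05,-0.03,0.17,1],[-6.6,-8.8,0,-0.1,-0.06,0.34,1],[-10,-13.2,0,-0.155,-0.09,0.51,1],[-13.4,-17.6,0.5,-0.21,-0.12,0.69,1],[-16.8,-22,1,-0.265,-0.15,0.87,1],[-20.1,-26.5,1.2,-0.316,-0.183,1.043,1],[-20.1,-26.5,1.2,-0.316,-0.183,1.043,1],[-20.1,-26.5,1.2,-0.316,-0.183,1.043,1]]'; python3 - <<'E'
from h import *
for l in(.03,.0015):
    p,R=place(.068,.010,20,.128,l);print(delta(p,R))
E
```

```text
time_s: 10.12
ee_pos: [0.4557, 0.3723, 0.2903]
eef_rot: [[0.535, -0.794, -0.289], [-0.845, -0.502, -0.185], [0.001, 0.343, -0.939]]
force: [0.2, -0.4, -1.3]
gripper_width: 0.017
(array([-0.03, -4.48, 12.09]), array([ 0.001, -0.002,  0.001]))
(array([-0.04, -5.46, 14.77]), array([ 0.001, -0.002,  0.001]))
```

```bash
python3 -m crank '[[0,-2,5.3,0,0,0,1],[0,-4,10.8,0,0,0,1],[0,-4.9,13.2,0,0,0,1],[0,-5.3,14.4,0,0,0,1],[0,-5.46,14.8,0,0,0,1],[0,-5.46,14.8,0,0,0,1],[0,-5.46,14.8,0,0,0,1]]'
```

```text
time_s: 11.0
ee_pos: [0.457, 0.3733, 0.1351]
eef_rot: [[0.534, -0.795, -0.287], [-0.846, -0.502, -0.181], [0.0, 0.34, -0.941]]
force: [-0.1, 0.7, -0.7]
gripper_width: 0.0171
```

```bash
python3 -m crank '[[0,0,0,0,0,0,1],[0,0,0,0,0,0,1],[0,-0.1,0.25,0,0,0,1],[0,-0.1,0.25,0,0,0,1],[0,-0.1,0.25,0,0,0,1]]'
```

```text
time_s: 11.62
ee_pos: [0.4569, 0.3732, 0.1317]
eef_rot: [[0.534, -0.795, -0.288], [-0.846, -0.502, -0.182], [0.001, 0.341, -0.94]]
force: [-0.0, 1.1, 3.9]
gripper_width: 0.0169
```

```bash
python3 -m crank '[[0,0,0,0,0,0,2.5],[0,0,0,0,0,0,3.5],[0,0,0,0,0,0,4],[0,0,0,0,0,0,4],[0,0,-2,0,0,0,4],[0,0,-5,0,0,0,4],[0,0,-10,0,0,0,4],[0,0,-15,0,0,0,4]]'; python3 - <<'E'
from h import *
import cv2
a=read_camera("side");cv2.imwrite("pics/s3.png",cv2.resize(a[90:270,100:330],None,fx=2.4,fy=2.4))
print(delta([.6735,.0425,.27],down(np.radians(92.5))))
E
```

```text
time_s: 12.62
ee_pos: [0.5001, 0.4004, 0.2735]
eef_rot: [[0.534, -0.795, -0.289], [-0.846, -0.501, -0.183], [0.001, 0.342, -0.94]]
force: [0.4, 1.3, -0.9]
gripper_width: 0.0402
(array([39.45,  4.17,  2.59]), array([ 0.308,  0.178, -1.041]))
```

View pics/s3.png

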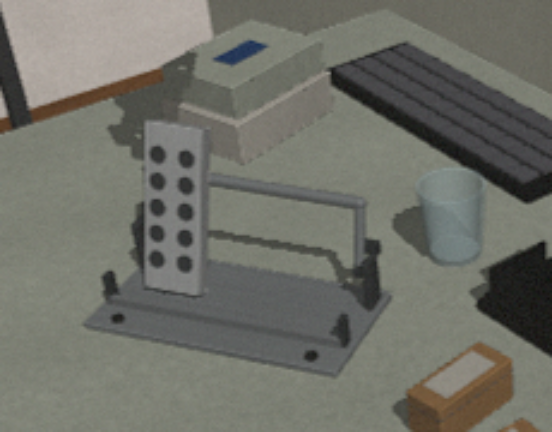

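Tray 0 leans on the bar, at the left end of the stand. Next is tray 1.

```bash
python3 -m crank '[[5.6,0.6,0.4,0.05,0.03,-0.17,4.5],[11.2,1.2,0.8,0.1,0.06,-0.34,4.5],[17,1.8,1.1,0.15,0.09,-0.51,4.5],[22.6,2.4,1.5,0.2,0.12,-0.69,4.5],[28.2,3,1.9,0.26,0.15,-0.87,4.5],[34,3.6,2.2,0.308,0.178,-1.041,4.5],[39.4,4.2,2.6,0.308,0.178,-1.041,4.5],[39.4,4.2,2.6,0.308,0.178,-1.041,4.5]]'; python3 -m crank '[[0,0,0,0,0,0,4.5]]';python3 - <<'E'
from h import *
print(delta([.672,.0427,.140],down(np.radians(92.5))))
E
```

```text
time_s: 13.68
ee_pos: [0.6699, 0.0373, 0.2618]
eef_rot: [[0.999, 0.039, -0.008], [0.039, -0.999, -0.005], [-0.008, 0.005, -1.0]]
force: [0.2, -0.0, -0.1]
gripper_width: 0.045
time_s: 13.8
ee_pos: [0.6691, 0.0411, 0.2621]
eef_rot: [[0.999, 0.042, -0.008], [0.042, -0.999, -0.005], [-0.008, 0.005, -1.0]]
force: [0.6, 0.3, 0.9]
gripper_width: 0.0448
(array([ 0.39, -0.21, 12.2 ]), array([ 0.004,  0.008, -0.001]))
```

```bash
python3 -m crank '[[0.3,-0.1,5,0.004,0.008,0,4.5],[0.3,-0.1,9,0.004,0.008,0,4.5],[0.3,-0.1,12.2,0.004,0.008,0,4.5],[0.3,-0.1,12.2,0.004,0.008,0,4.5],[0.3,-0.1,12.2,0.004,0.008,0,1],[0.3,-0.1,12.2,0.004,0.008,0,1],[0.3,-0.1,12.2,0.004,0.008,0,1],[0.3,-0.1,12.2,0.004,0.008,0,1]]';python3 -m crank '[[0,0,0,0,0,0,1],[0,0,-3,0,0,0,1],[0,0,-7,0,0,0,1],[0,0,-12,0,0,0,1],[0,0,-16.5,0,0,0,1],[0,0,-16.5,0,0,0,1],[0,0,-16.5,0,0,0,1]]'
python3 - <<'E'
from h import *
p,R=place(0,.010,20,.128,.16);print(p,delta(p,R))
E
```

```text
time_s: 14.8
ee_pos: [0.6726, 0.0424, 0.1426]
eef_rot: [[0.999, 0.044, 0.004], [0.044, -0.999, 0.001], [0.004, -0.0, -1.0]]
force: [-0.7, 2.9, 5.2]
gripper_width: 0.017
time_s: 15.68
ee_pos: [0.6706, 0.042, 0.3046]
eef_rot: [[0.999, 0.043, -0.001], [0.043, -0.999, 0.0], [-0.001, -0.0, -1.0]]
force: [-0.4, -0.2, -2.6]
gripper_width: 0.0172
[0.49232952 0.31518413 0.29135884] (array([-16.62, -28.07,   1.34]), array([-0.316, -0.183,  1.04 ]))
```

```bash
python3 -m crank '[[-2.8,-4.7,0,-0.05,-0.03,0.17,1],[-5.5,-9.4,0,-0.1,-0.06,0.34,1],[-8.3,-14,0,-0.155,-0.09,0.51,1],[-11.1,-18.7,0.5,-0.21,-0.12,0.69,1],[-13.9,-23.4,1,-0.265,-0.15,0.87,1],[-16.6,-28.1,1.2,-0.316,-0.183,1.04,1],[-16.6,-28.1,1.2,-0.316,-0.183,1.04,1],[-16.6,-28.1,1.2,-0.316,-0.183,1.04,1]]'; python3 -m crank '[[0,0,0,0,0,0,1]]';python3 - <<'E'
from h import *
for l in(.03,.0):
    p,R=place(0,.010,20,.130,l);print(delta(p,R))
E
```

```text
time_s: 16.68
ee_pos: [0.493, 0.3152, 0.2917]
eef_rot: [[0.535, -0.793, -0.29], [-0.845, -0.502, -0.185], [0.001, 0.344, -0.939]]
force: [0.0, -0.5, -1.2]
gripper_width: 0.017
time_s: 16.8
ee_pos: [0.4934, 0.3144, 0.2929]
eef_rot: [[0.534, -0.795, -0.289], [-0.846, -0.501, -0.183], [0.001, 0.342, -0.94]]
force: [-0.5, -0.4, -1.6]
gripper_width: 0.0171
(array([-0.13, -4.45, 12.18]), array([-0.   , -0.001, -0.   ]))
(array([-0.14, -5.47, 15.  ]), array([-0.   , -0.001, -0.   ]))
```

```bash
python3 -m crank '[[0,-2,5.3,0,0,0,1],[0,-4,10.8,0,0,0,1],[0,-4.9,13.2,0,0,0,1],[0,-5.3,14.5,0,0,0,1],[0,-5.45,14.95,0,0,0,1],[0,-5.45,14.95,0,0,0,1],[0,-5.45,14.95,0,0,0,1],[0,-5.45,14.95,0,0,0,1]]'
```

```text
time_s: 17.8
ee_pos: [0.4936, 0.3157, 0.1348]
eef_rot: [[0.534, -0.795, -0.287], [-0.845, -0.502, -0.182], [0.001, 0.34, -0.94]]
force: [0.1, 0.5, -2.4]
gripper_width: 0.017
```

```bash
python3 -m crank '[[0,0,0,0,0,0,1],[0,-0.07,0.2,0,0,0,1],[0,-0.07,0.2,0,0,0,1],[0,-0.07,0.2,0,0,0,1]]'
```

```text
time_s: 18.3
ee_pos: [0.4939, 0.3158, 0.1335]
eef_rot: [[0.535, -0.795, -0.287], [-0.845, -0.503, -0.183], [0.001, 0.34, -0.94]]
force: [0.2, 0.7, 8.1]
gripper_width: 0.0174
```

Contact with the base, so I'll release.

```bash
python3 -m crank '[[0,0,0,0,0,0,2.5],[0,0,0,0,0,0,3.5],[0,0,0,0,0,0,4],[0,0,0,0,0,0,4],[0,0,-2,0,0,0,4],[0,0,-5,0,0,0,4],[0,0,-10,0,0,0,4],[0,0,-15,0,0,0,4]]';python3 -m crank '[[0,0,0,0,0,0,4]]'; python3 - <<'E'
from h import *
print(delta([.6745,-.032,.27],down(np.radians(92.5))))
E
```

```text
time_s: 19.3
ee_pos: [0.5368, 0.3429, 0.2742]
eef_rot: [[0.534, -0.795, -0.289], [-0.845, -0.502, -0.184], [0.001, 0.342, -0.94]]
force: [1.8, 0.1, -0.5]
gripper_width: 0.0399
time_s: 19.42
ee_pos: [0.5387, 0.344, 0.2767]
eef_rot: [[0.534, -0.797, -0.283], [-0.845, -0.503, -0.179], [0.0, 0.335, -0.942]]
force: [1.5, 1.0, -0.9]
gripper_width: 0.04
(array([39.04,  7.87,  3.52]), array([ 0.31 ,  0.179, -1.04 ]))
```

```bash
python3 -m crank '[[5.6,1.1,0.4,0.05,0.03,-0.17,4.5],[11.2,2.2,0.8,0.1,0.06,-0.34,4.5],[16.8,3.4,1.3,0.15,0.09,-0.51,4.5],[22.4,4.5,1.8,0.2,0.12,-0.69,4.5],[28,5.6,2.3,0.26,0.15,-0.87,4.5],[33.5,6.7,2.8,0.31,0.179,-1.04,4.5],[39,7.9,3.3,0.31,0.179,-1.04,4.5],[39,7.9,3.3,0.31,0.179,-1.04,4.5]]'; python3 -m crank '[[0,0,0,0,0,0,4.5],[0,0,0,0,0,0,4.5]]';python3 - <<'E'
from h import *
print(delta([.6748,-.0322,.140],down(np.radians(92.5))))
E
```

```text
time_s: 20.42
ee_pos: [0.6725, -0.0369, 0.2681]
eef_rot: [[0.999, 0.038, -0.007], [0.038, -0.999, -0.004], [-0.007, 0.004, -1.0]]
force: [-0.3, 0.1, -1.1]
gripper_width: 0.0445
time_s: 20.68
ee_pos: [0.6723, -0.0315, 0.269]
eef_rot: [[0.999, 0.044, -0.006], [0.044, -0.999, -0.004], [-0.006, 0.004, -1.0]]
force: [0.2, -0.6, 0.1]
gripper_width: 0.0451
(array([ 0.32,  0.04, 12.9 ]), array([0.004, 0.006, 0.001]))
```

```bash
python3 -m crank '[[0.3,0.04,5,0.004,0.006,0,4.5],[0.3,0.04,9,0.004,0.006,0,4.5],[0.3,0.04,12.9,0.004,0.006,0,4.5],[0.3,0.04,13,0.004,0.006,0,4.5],[0.3,0.04,13,0.004,0.006,0,1],[0.3,0.04,13,0.004,0.006,0,1],[0.3,0.04,13,0.004,0.006,0,1],[0.3,0.04,13,0.004,0.006,0,1]]';python3 -m crank '[[0,0,0,0,0,0,1],[0,0,-3,0,0,0,1],[0,0,-7,0,0,0,1],[0,0,-12,0,0,0,1],[0,0,-16.5,0,0,0,1],[0,0,-16.5,0,0,0,1],[0,0,-16.5,0,0,0,1]]'
python3 - <<'E'
from h import *
p,R=place(-.068,.010,20,.128,.16);print(p,delta(p,R))
E
```

```text
time_s: 21.68
ee_pos: [0.6763, -0.033, 0.1416]
eef_rot: [[0.999, 0.044, 0.004], [0.044, -0.999, 0.001], [0.004, -0.001, -1.0]]
force: [0.4, 0.8, 6.5]
gripper_width: 0.017
time_s: 22.55
ee_pos: [0.6743, -0.0334, 0.3039]
eef_rot: [[0.999, 0.043, -0.0], [0.043, -0.999, 0.001], [-0.0, -0.001, -1.0]]
force: [-1.0, -0.2, -2.9]
gripper_width: 0.0176
[0.52861531 0.25767464 0.29135884] (array([-13.31, -29.7 ,   1.28]), array([-0.317, -0.183,  1.04 ]))
```

```bash
python3 -m crank '[[-2.2,-5,0,-0.05,-0.03,0.17,1],[-4.4,-10,0,-0.1,-0.06,0.34,1],[-6.6,-15,0,-0.155,-0.09,0.51,1],[-8.9,-20,0.5,-0.21,-0.12,0.69,1],[-11.1,-25,1,-0.265,-0.15,0.87,1],[-13.3,-29.7,1.2,-0.317,-0.183,1.04,1],[-13.3,-29.7,1.2,-0.317,-0.183,1.04,1],[-13.3,-29.7,1.2,-0.317,-0.183,1.04,1]]'; python3 -m crank '[[0,0,0,0,0,0,1]]';python3 - <<'E'
from h import *
for l in(.03,.0):
    p,R=place(-.068,.010,20,.1296,l);print(delta(p,R))
E
```

```text
time_s: 23.55
ee_pos: [0.529, 0.2575, 0.291]
eef_rot: [[0.535, -0.793, -0.29], [-0.845, -0.502, -0.185], [0.001, 0.344, -0.939]]
force: [0.1, -0.7, -1.8]
gripper_width: 0.0171
time_s: 23.68
ee_pos: [0.5293, 0.2566, 0.2921]
eef_rot: [[0.533, -0.795, -0.289], [-0.846, -0.501, -0.183], [0.001, 0.342, -0.94]]
force: [0.3, 0.6, -1.5]
gripper_width: 0.0171
(array([-0.14, -4.48, 12.12]), array([ 0., -0., -0.]))
(array([-0.14, -5.5 , 14.94]), array([ 0., -0., -0.]))
```

```bash
python3 -m crank '[[0,-2,5.3,0,0,0,1],[0,-4,10.8,0,0,0,1],[0,-4.9,13.2,0,0,0,1],[0,-5.3,14.5,0,0,0,1],[0,-5.45,14.9,0,0,0,1],[0,-5.45,14.9,0,0,0,1],[0,-5.45,14.9,0,0,0,1],[0,-5.45,14.9,0,0,0,1]]';python3 -m crank '[[0,0,0,0,0,0,1],[0,-0.07,0.2,0,0,0,1],[0,-0.07,0.2,0,0,0,1],[0,-0.07,0.2,0,0,0,1]]'
```

```text
time_s: 24.68
ee_pos: [0.5297, 0.2579, 0.1344]
eef_rot: [[0.534, -0.795, -0.288], [-0.846, -0.502, -0.182], [0.0, 0.341, -0.94]]
force: [-0.6, 0.5, -2.6]
gripper_width: 0.0173
time_s: 25.18
ee_pos: [0.5299, 0.2579, 0.1327]
eef_rot: [[0.534, -0.795, -0.288], [-0.845, -0.502, -0.183], [0.001, 0.341, -0.94]]
force: [-0.0, 1.7, 6.3]
gripper_width: 0.0173
```

```bash
python3 -m crank '[[0,0,0,0,0,0,2.5],[0,0,0,0,0,0,3.5],[0,0,0,0,0,0,4],[0,0,0,0,0,0,4],[0,0,-2,0,0,0,4],[0,0,-5,0,0,0,4],[0,0,-10,0,0,0,4],[0,0,-15,0,0,0,4]]';python3 -m crank '[[0,0,0,0,0,0,4]]'; python3 - <<'E'
from h import *
import cv2
cv2.imwrite("pics/s4.png",read_camera("side"));cv2.imwrite("pics/t4.png",read_camera("top"))
print(delta([.5209,.0318,.2],down(np.radians(98))),get_obs()["q"].round(2))
E
```

```text
time_s: 26.18
ee_pos: [0.5729, 0.2851, 0.2738]
eef_rot: [[0.534, -0.795, -0.289], [-0.846, -0.501, -0.183], [0.001, 0.343, -0.939]]
force: [1.3, 1.3, 0.2]
gripper_width: 0.0398
time_s: 26.3
ee_pos: [0.5749, 0.2861, 0.2762]
eef_rot: [[0.534, -0.797, -0.283], [-0.846, -0.503, -0.18], [0.001, 0.335, -0.942]]
force: [-0.1, 0.2, -0.5]
gripper_width: 0.0399
(array([18.67, 14.35, 12.92]), array([ 0.309,  0.2  , -1.135])) [ 0.73  0.5   0.3  -0.06 -1.72 -0.17]
```

View pics/s4.png

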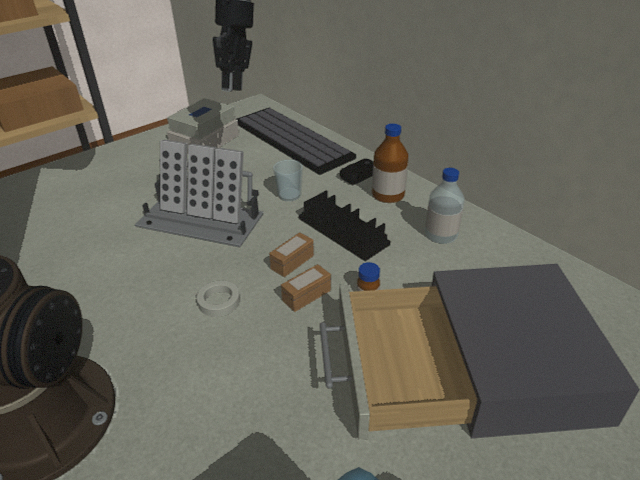

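All three trays lean against the bar, and the packs have not moved from (292,253) and (306,286) in the side view. Next is pack A.

```bash
python3 -m crank '[[3,2,1,0.05,0.03,-0.17,6.5],[6,4.5,3,0.1,0.06,-0.34,6.5],[9,7,5,0.15,0.09,-0.51,6.5],[12,9.5,7.5,0.2,0.12,-0.69,6.5],[15,12,10,0.26,0.16,-0.87,6.5],[18.7,14.4,12.9,0.309,0.2,-1.04,6.5],[18.7,14.4,12.9,0.309,0.2,-1.135,6.5],[18.7,14.4,12.9,0.309,0.2,-1.135,6.5]]'; python3 -m crank '[[0,0,0,0,0,0,6.5]]';python3 - <<'E'
from h import *
import cv2
print(delta([.5209,.0318,.012],down(np.radians(99.3))))
c=calibration("wrist");cv2.imwrite("pics/w5.png",read_camera("wrist"));np.save("c5.npy",c,allow_pickle=True)
E
```

```text
time_s: 27.4
ee_pos: [0.52, 0.0302, 0.1999]
eef_rot: [[0.991, 0.137, -0.001], [0.137, -0.991, -0.002], [-0.002, 0.001, -1.0]]
force: [0.0, -0.0, -0.6]
gripper_width: 0.0652
time_s: 27.52
ee_pos: [0.5207, 0.0314, 0.2002]
eef_rot: [[0.991, 0.137, -0.001], [0.137, -0.991, -0.002], [-0.001, 0.002, -1.0]]
force: [-0.9, 0.3, -1.1]
gripper_width: 0.0653
(array([ 0.04, -0.07, 18.81]), array([ 0.002,  0.001, -0.025]))
```

View pics/w5.png

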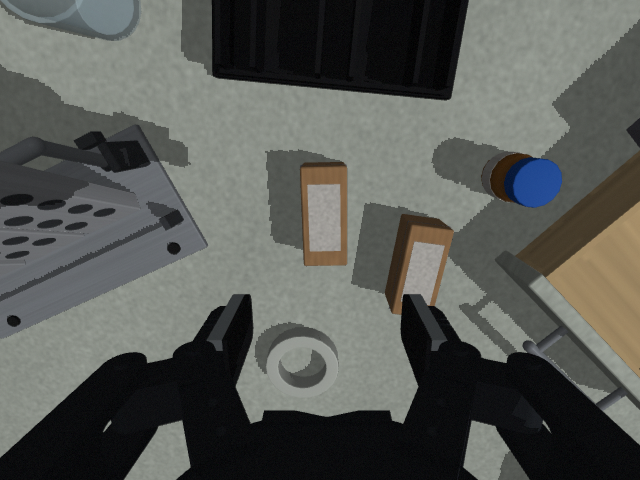

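Pack A is centred at (325,222) in line with the jaws, and pack B is clear of the right finger.

```bash
python3 -m crank '[[0,-0.07,6,0,0,-0.02,6.5],[0,-0.07,12,0,0,-0.02,6.5],[0,-0.07,16,0,0,-0.02,6.5],[0,-0.07,18.6,0,0,-0.02,6.5],[0,-0.07,18.7,0,0,-0.02,6.5],[0,-0.07,18.7,0,0,-0.02,3],[0,-0.07,18.7,0,0,-0.02,3],[0,-0.07,18.7,0,0,-0.02,3]]';python3 -m crank '[[0,0,0,0,0,0,3],[0,0,0,0,0,0,3],[0,0,-4,0,0,0,3],[0,0,-9,0,0,0,3],[0,0,-14,0,0,0,3],[0,0,-17,0,0,0,3],[0,0,-17,0,0,0,3]]'
python3 - <<'E'
from h import *
print(delta([.5154,-.254,.19],down(np.radians(54))))
E
```

```text
time_s: 28.58
ee_pos: [0.5216, 0.0322, 0.0149]
eef_rot: [[0.987, 0.159, 0.002], [0.159, -0.987, -0.0], [0.002, 0.0, -1.0]]
force: [-1.2, 1.4, 5.7]
gripper_width: 0.0394
time_s: 29.45
ee_pos: [0.522, 0.0323, 0.1867]
eef_rot: [[0.987, 0.159, 0.005], [0.159, -0.987, 0.001], [0.005, -0.0, -1.0]]
force: [0.4, -0.9, -1.1]
gripper_width: 0.0391
(array([-5.19, 28.16, -0.37]), array([-0.002, -0.005,  0.788]))
```

```bash
python3 -m crank '[[-1,5.6,-0.3,0,0,0.16,3],[-2,11.2,-0.3,0,0,0.32,3],[-3.1,16.9,-0.3,0,0,0.48,3],[-4.1,22.5,-0.3,0,0,0.64,3],[-5.2,28.2,-0.3,0,-0.005,0.788,3],[-5.2,28.2,-0.3,0,-0.005,0.788,3],[-5.2,28.2,-0.3,0,-0.005,0.788,3]]';python3 -m crank '[[0,0,0,0,0,0,3]]'; python3 - <<'E'
from h import *
import cv2
print(delta([.5154,-.254,.039],down(np.radians(54))))
a=read_camera("top")[150:330,345:525];cv2.imwrite("pics/t6.png",cv2.resize(a,None,fx=3.3,fy=3.3))
E
```

```text
time_s: 30.32
ee_pos: [0.5133, -0.2549, 0.1858]
eef_rot: [[0.808, -0.589, -0.007], [-0.589, -0.808, 0.001], [-0.006, 0.003, -1.0]]
force: [0.5, 0.6, -1.5]
gripper_width: 0.0395
time_s: 30.45
ee_pos: [0.514, -0.2538, 0.1866]
eef_rot: [[0.81, -0.587, -0.005], [-0.587, -0.81, 0.0], [-0.005, 0.003, -1.0]]
force: [0.3, -0.5, -0.6]
gripper_width: 0.0393
(array([ 0.19, -0.11, 14.76]), array([0.003, 0.005, 0.001]))
```

View pics/t6.png

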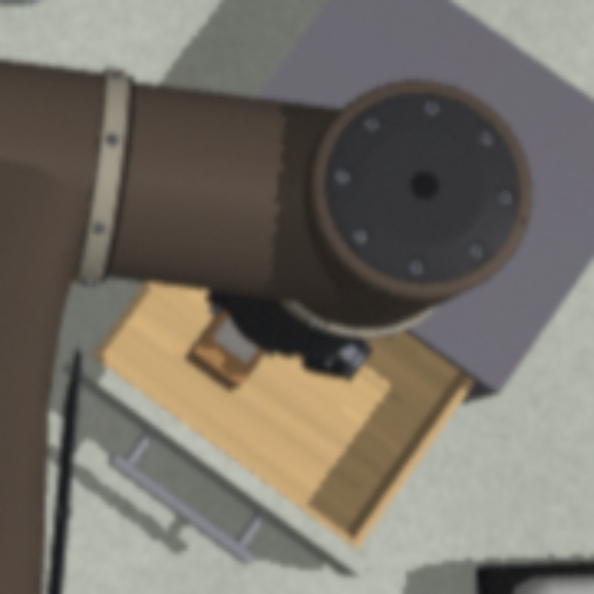

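The pack hangs over the upper-left half of the open drawer, square to its walls. Lowering it now.

```bash
python3 -m crank '[[0.2,-0.1,5,0.003,0.005,0,3],[0.2,-0.1,10,0.003,0.005,0,3],[0.2,-0.1,12.5,0.003,0.005,0,3],[0.2,-0.1,13.8,0.003,0.005,0,3],[0.2,-0.1,14.6,0.003,0.005,0,3],[0.2,-0.1,14.6,0.003,0.005,0,3],[0.2,-0.1,14.6,0.003,0.005,0,3]]'
```

```text
time_s: 31.38
ee_pos: [0.5163, -0.2553, 0.0419]
eef_rot: [[0.809, -0.588, 0.002], [-0.588, -0.809, -0.001], [0.002, -0.001, -1.0]]
force: [-0.9, 0.1, -0.9]
gripper_width: 0.0389
```

```bash
python3 -m crank '[[0,0,0.3,0,0,0,3],[0,0,0.35,0,0,0,3],[0,0,0.35,0,0,0,3],[0,0,0.35,0,0,0,5.5],[0,0,0.35,0,0,0,5.5],[0,0,0.35,0,0,0,5.5],[0,0,-5,0,0,0,5.5],[0,0,-11,0,0,0,5.5]]';python3 -m crank '[[0,0,-5,0,0,0,5.5],[0,0,-5,0,0,0,5.5],[0,0,-5,0,0,0,5.5]]'
python3 - <<'E'
from h import *
print(delta([.4818,-.0632,.2],down(np.radians(90.2))))
E
```

```text
time_s: 32.38
ee_pos: [0.5147, -0.255, 0.1512]
eef_rot: [[0.809, -0.588, -0.002], [-0.588, -0.809, -0.0], [-0.002, 0.001, -1.0]]
force: [1.1, -0.1, 0.0]
gripper_width: 0.0549
time_s: 32.75
ee_pos: [0.5151, -0.2549, 0.2007]
eef_rot: [[0.809, -0.588, 0.001], [-0.588, -0.809, -0.0], [0.001, -0.001, -1.0]]
force: [0.3, 0.6, -0.3]
gripper_width: 0.0548
(array([-13.97, -13.54,   0.06]), array([-0.   , -0.001, -0.632]))
```

```bash
python3 -m crank '[[-3.5,-3.4,0,0,0,-0.16,6.5],[-7,-6.8,0,0,0,-0.32,6.5],[-10.5,-10.2,0,0,0,-0.48,6.5],[-14,-13.5,0,0,0,-0.632,6.5],[-14,-13.5,0,0,0,-0.632,6.5],[-14,-13.5,0,0,0,-0.632,6.5]]'; python3 - <<'E'
from h import *
import cv2
print(delta([.4818,-.0632,.014],down(np.radians(90.2))))
c=calibration("wrist");cv2.imwrite("pics/w7.png",read_camera("wrist"));np.save("c7.npy",c,allow_pickle=True)
E
```

```text
time_s: 33.5
ee_pos: [0.4812, -0.0635, 0.1998]
eef_rot: [[1.0, 0.003, -0.001], [0.003, -1.0, -0.001], [-0.001, 0.001, -1.0]]
force: [-0.0, 0.3, 0.5]
gripper_width: 0.0652
(array([ 0.08, -0.05, 18.58]), array([ 0.001,  0.001, -0.   ]))
```

View pics/w7.png

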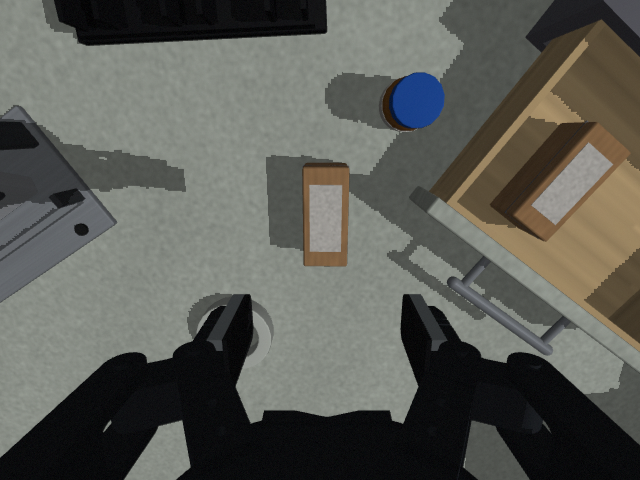

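Pack A lies in the drawer, and pack B is centred at (326,220), again in line with the jaws.

```bash
python3 -m crank '[[0,-0.05,6,0,0,0,6.5],[0,-0.05,12,0,0,0,6.5],[0,-0.05,16,0,0,0,6.5],[0,-0.05,18.4,0,0,0,6.5],[0,-0.05,18.6,0,0,0,6.5],[0,-0.05,18.6,0,0,0,3],[0,-0.05,18.6,0,0,0,3],[0,-0.05,18.6,0,0,0,3]]';python3 -m crank '[[0,0,0,0,0,0,3],[0,0,0,0,0,0,3],[0,0,-4,0,0,0,3],[0,0,-9,0,0,0,3],[0,0,-14,0,0,0,3],[0,0,-17,0,0,0,3],[0,0,-17,0,0,0,3]]'
python3 - <<'E'
from h import *
print(delta([.458,-.333,.19],down(np.radians(54))))
E
```

```text
time_s: 34.55
ee_pos: [0.4825, -0.0631, 0.0158]
eef_rot: [[1.0, 0.003, 0.003], [0.003, -1.0, -0.0], [0.003, 0.0, -1.0]]
force: [-0.4, -1.1, 3.1]
gripper_width: 0.0391
time_s: 35.42
ee_pos: [0.4829, -0.0628, 0.1875]
eef_rot: [[1.0, 0.004, 0.006], [0.004, -1.0, 0.001], [0.006, -0.001, -1.0]]
force: [-0.5, -0.4, -1.9]
gripper_width: 0.0392
(array([-2.58, 27.02, -0.29]), array([-0.003, -0.006,  0.632]))
```

```bash
python3 -m crank '[[-0.5,5.4,-0.3,0,0,0.16,3],[-1,10.8,-0.3,0,0,0.32,3],[-1.5,16.2,-0.3,0,0,0.48,3],[-2,21.6,-0.3,0,0,0.632,3],[-2.6,27,-0.3,0,-0.006,0.632,3],[-2.6,27,-0.3,0,-0.006,0.632,3],[-2.6,27,-0.3,0,-0.006,0.632,3],[-2.6,27,-0.3,0,-0.006,0.632,3]]'; python3 - <<'E'
from h import *
print(delta([.458,-.333,.040],down(np.radians(54))))
E
```

```text
time_s: 36.42
ee_pos: [0.4565, -0.3321, 0.1875]
eef_rot: [[0.809, -0.587, -0.005], [-0.587, -0.81, 0.002], [-0.005, 0.002, -1.0]]
force: [-1.3, 0.7, -0.8]
gripper_width: 0.0392
(array([ 0.25, -0.05, 14.75]), array([0.002, 0.005, 0.001]))
```

```bash
python3 -m crank '[[0.2,0,5,0.002,0.005,0,3],[0.2,0,10,0.002,0.005,0,3],[0.2,0,12.5,0.002,0.005,0,3],[0.2,0,13.8,0.002,0.005,0,3],[0.2,0,14.5,0.002,0.005,0,3],[0.2,0,14.8,0.002,0.005,0,3],[0.2,0,14.9,0.002,0.005,0,3],[0.2,0,14.9,0.002,0.005,0,3]]';python3 -m crank '[[0,0,0,0,0,0,3],[0,0,0,0,0,0,5.5],[0,0,0,0,0,0,5.5],[0,0,0,0,0,0,5.5],[0,0,-5,0,0,0,5.5],[0,0,-11,0,0,0,5.5],[0,0,-15,0,0,0,5.5],[0,0,-15,0,0,0,5.5]]'
```

```text
time_s: 37.42
ee_pos: [0.4578, -0.3344, 0.0395]
eef_rot: [[0.809, -0.588, 0.001], [-0.588, -0.809, -0.0], [0.001, -0.001, -1.0]]
force: [0.4, -0.9, -1.2]
gripper_width: 0.0393
time_s: 38.42
ee_pos: [0.4592, -0.335, 0.1928]
eef_rot: [[0.809, -0.588, 0.007], [-0.588, -0.809, -0.003], [0.007, -0.002, -1.0]]
force: [-0.2, -0.2, -0.5]
gripper_width: 0.0551
```

```bash
python3 -m crank '[[-5,-1.5,0,0,0,0,0],[-10,-3,0,0,0,0,0],[-15.6,-4.6,0,0,0,0,0],[-15.6,-4.6,0,0,0,0,0],[-15.6,-4.6,0,0,0,0,0],[-15.6,-4.6,0,0,0,0,0]]'; python3 - <<'E'
from h import *
print(delta([.358,-.2045,.038],down(np.radians(54))),get_obs()["ee_pos"])
import cv2
cv2.imwrite("pics/s8.png",read_camera("side"))
E
```

```text
time_s: 39.17
ee_pos: [0.3586, -0.2056, 0.1884]
eef_rot: [[0.808, -0.589, -0.0], [-0.589, -0.808, -0.0], [-0.0, 0.0, -1.0]]
force: [0.0, -0.5, -0.3]
gripper_width: 0.0001
(array([-0.11, -0.06, 15.04]), array([ 0.   ,  0.   , -0.001])) [ 0.3586345  -0.20562037  0.18843474]
```

View pics/s8.png

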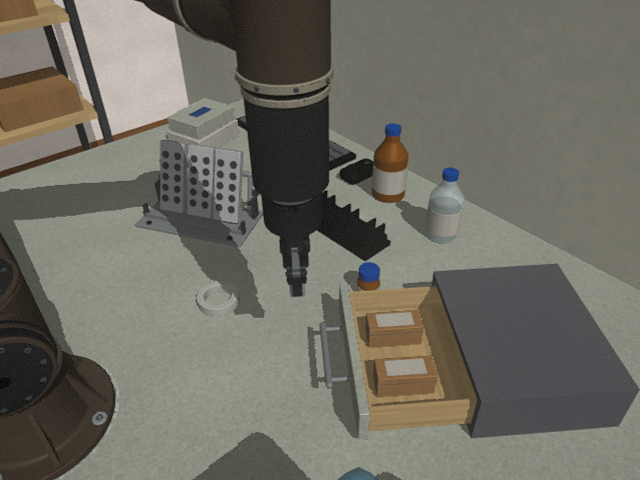

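Both packs lie flat in the drawer, the trays are still on the stand, and the closed fingers are in front of the handle. I'll lower them and push.

```bash
python3 -m crank '[[0,0,5,0,0,0,0],[0,0,10,0,0,0,0],[0,0,15,0,0,0,0],[0,0,15,0,0,0,0],[0,0,15,0,0,0,0]]';python3 -m crank '[[1.5,0,0,0,0,0,0],[3,0,0,0,0,0,0],[5,0,0,0,0,0,0],[7,0,0,0,0,0,0],[9,0,0,0,0,0,0],[11,0,0,0,0,0,0],[13,0,0,0,0,0,0],[14.5,0,0,0,0,0,0]]'; python3 -m crank '[[1,0,0,0,0,0,0],[2,0,0,0,0,0,0],[3,0,0,0,0,0,0],[3.5,0,0,0,0,0,0],[3.8,0,0,0,0,0,0],[3.8,0,0,0,0,0,0]]'
```

```text
time_s: 39.85
ee_pos: [0.3592, -0.2057, 0.0397]
eef_rot: [[0.809, -0.588, 0.0], [-0.588, -0.809, -0.0], [0.001, 0.0, -1.0]]
force: [1.0, -0.2, 0.8]
gripper_width: -0.0
time_s: 40.85
ee_pos: [0.477, -0.2916, 0.0395]
eef_rot: [[0.809, -0.588, 0.002], [-0.588, -0.809, -0.0], [0.001, -0.001, -1.0]]
force: [-0.0, 1.1, 0.0]
gripper_width: -0.0002
time_s: 41.6
ee_pos: [0.5001, -0.3099, 0.0374]
eef_rot: [[0.808, -0.589, -0.011], [-0.589, -0.808, 0.005], [-0.012, 0.002, -1.0]]
force: [-15.9, 16.2, 12.4]
gripper_width: -0.0001
```

```bash
python3 -m crank '[[-2,0,0,0,0,0,0],[-5,0,0,0,0,0,0],[-9,0,0,0,0,0,0],[-9,0,-5,0,0,0,0],[-9,0,-11,0,0,0,0],[-14,0,-16,0,0,0,0],[-14,0,-16,0,0,0,0]]'; python3 - <<'E'
from h import *
import cv2
a=read_camera("side")[240:450,300:640];cv2.imwrite("pics/s9.png",cv2.resize(a,None,fx=2.3,fy=2.3))
E
```

```text
time_s: 42.48
ee_pos: [0.3934, -0.2302, 0.2026]
eef_rot: [[0.809, -0.587, 0.008], [-0.587, -0.809, -0.001], [0.007, -0.004, -1.0]]
force: [1.6, -0.5, -0.3]
gripper_width: 0.0004
```

View pics/s9.png

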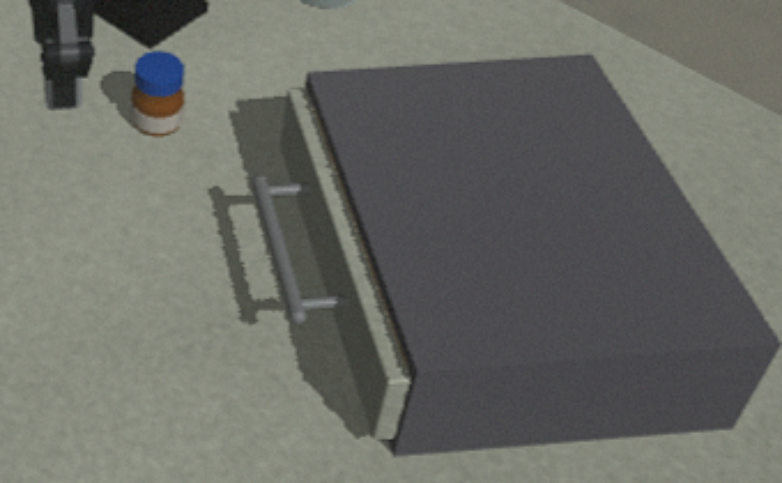

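The drawer looks flush with the unit. I'll check it numerically.

```bash
python3 - <<'E'
from h import *
X=np.array([.809,-.588])
h=lambda *l,z:np.mean([w("side",q,z)[:2] for q in l],0)
b=lambda X,Y:(300+X/2.3,240+Y/2.3)
H1=h(b(261,181),b(299,317),z=.052);H0=h((324,326),(330,383),z=.052)
U=h(b(308,73),b(415,375),z=.09)
pt=h(b(291,92),b(393,378),z=.085)
print("handle travel",(H1-H0)@X,"handle to unit front",(U-H1)@X,"panel outer to unit front",(U-pt)@X,H0,H1)
E
```

```text
handle travel 0.15184307774995118 handle to unit front 0.047928823278760954 panel outer to unit front 0.013878093775298691 [ 0.39337411 -0.22920716] [ 0.51628757 -0.31833316]
```

```bash
python3 - <<'E'
from h import *
import cv2
c=calibration("wrist");a=read_camera("wrist");np.save("c9.npy",c,allow_pickle=True)
s=read_camera("side")[90:260,120:320]
t=read_camera("top")[130:330,345:555]
out=np.zeros((600,800,3),np.uint8)
out[:330,:440]=cv2.resize(a,(440,330));out[:330,440:]=cv2.resize(t,(360,330))
out[330:600,:318]=cv2.resize(s,(318,270));out[330:600,320:800]=cv2.resize(read_camera("side")[360:450,420:580],(480,270),interpolation=cv2.INTER_CUBIC)
cv2.imwrite("pics/w9.png",out)
E
```

```text
(no output)
```

View pics/w9.png

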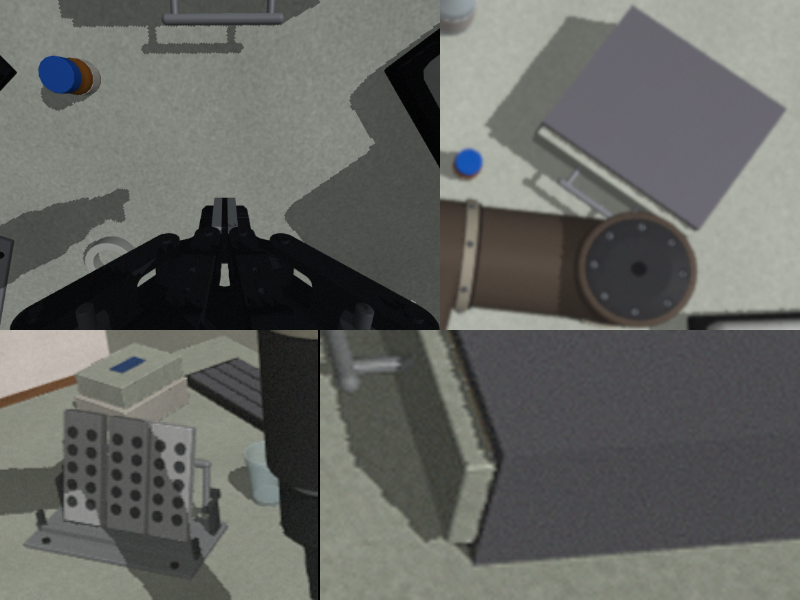

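```bash
python3 -m crank '[[0,0,-3,0,0,0,1],[0,0,-3,0,0,0,1],[0,0,-3,0,0,0,1]]'; python3 -c "
from workcell import *
print(get_obs()['force']);print(sign_off())"
```

```text
time_s: 43.1
ee_pos: [0.3928, -0.2306, 0.2273]
eef_rot: [[0.809, -0.588, -0.002], [-0.588, -0.809, 0.001], [-0.002, 0.001, -1.0]]
force: [-0.6, 0.3, -0.5]
gripper_width: 0.01
[-0.58146154  0.25236149 -0.49417148]
the job is handed in; nothing more can be done
None
```

The job is done and handed in at about 43 s of the 210 s allowed; sign-off reported no verdict.

- **Support bar:** I swung it over past upright and let go. It holds leaning back by itself.
- **Trays:** All three came out of the carrier and stand on the stand, leaning against the bar. In the last pictures they are upright at roughly 20 degrees, though I set that angle rather than measured it afterwards.
- **Packs:** There were only two in the scene. Both went flat into the drawer before it was shut.
- **Drawer:** I pushed it by the handle until it hit a hard stop at about 22 N. The close-up shows the front panel against the unit with a gap I'd put under about 2 mm.
- **Jar and beaker:** The jar is upright in the last pictures. The visible part of the beaker looked upright too. The hand touched nothing at sign-off.

One check disagreed: the handle moved about 152 mm, while the drawer's full travel is 166 mm. I took this to mean it was not fully open at the start, because the stop was hard and the panel looks flush.

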